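# Fetch the clay tea jar from behind the tins

### The arm

A 6-joint arm with a two-finger parallel gripper is mounted at the origin on the work surface. World frame = base frame: x ahead of the robot, y to its left, z up, the work surface at z = 0. Lengths are in mm, angles in degrees, forces in N, time in s.
With the tool pointing down it reaches from about 300 to 750 mm from the base axis. Payload 8.5 kg.
Tool frame: the origin (TCP) lies at the very end of the fingers, on their centre line; the grasp point (between the pads) lies 19 mm behind it (ctrl.grip_depth is the distance from the TCP to the grasp point, in mm); z points along the fingers, y is the line along which they close (so a half turn about z gives the same grasp; the last joint's range is limited). The gripper opens to 85 mm and grips with 20 to 120 N. Pads are 22 mm wide; open, the fingers measure 114 mm over their backs; the gripper's body (76 mm by 85 mm) begins 54 mm behind the grasp point. The pads swing forward as they close: fully open they stand 13 mm farther back than shut.
Start: joints at [62.435, 21.807, 74.336, -0, 83.858, -12.336], TCP at [144.466, 530.669, 210.222] pointing down, gripper open.
Joint ranges: [-178.18, 178.18], [-50.72, 133.34], [12.68, 142.11], [-81.47, 261.47], [9.98, 163.14], [-165.26, 165.26]. Speed limits (degrees/s): [136.94, 136.94, 180, 180, 180, 180].

### API

Orientations are given as a 3x3 rotation matrix whose columns are the frame's x, y, z axes.
In Python, from plant import ctrl, vision, finish_job gives the robot as it stands.
- The arm moves only by the tool jog_arm, never from a script. Its argument "steps" is a list that holds one entry, the list of rows, each a list of 7 numbers: the turn, a rotation vector about the tool's x, y, z in rad, then the shift along the tool's x, y, z in cm, then the closure, from 0 (fully open) to 1 (shut). In form: [[[wx, wy, wz, tx, ty, tz, claw], ...]]. A call has 1 to 20 rows; each row is the pose to reach, as a shift and turn from the pose commanded when the call began, along the tool's axes at that moment; what a row does not reach only later rows make up. A row lasts 1/12 s, in which the tool goes at most 41.7 mm and 7.16 degrees, less where a joint would pass 70% of its speed; a pose out of reach is approached as far as the arm can. A call with a gripper value outside its range is refused whole. The fingers move at their own pace and stop on an object; the grip force is fixed at half the most. Time passes only in rows, so rows that repeat a pose let the fingers close. It gives the time, the measured TCP pose, the force, the opening and the grip force at its end, in the units of the state.
- ctrl.read_state(): the state, without advancing time (a new reading comes with each control period).
- vision.camera(name): name is "side" or "top" or "wrist"; returns a dict with "img" (400x640x3 uint8, blue, green, red), "z_map" (400x640 float32, mm along the optical axis (not along the pixel's ray), 0 where there is no reading), "vfov" (degrees; the focal length in pixels is half the picture's height over the tangent of half this angle, whatever the lens; pixels are square), "cx", "cy" (the principal point, pixels), "pose" (4x4, takes a point from camera to world coordinates); the wrist camera has in their place "T_tool_cam" (4x4, takes a point from camera to tool coordinates, whose origin is the TCP and whose axes are the flange's). Camera axes: x right, y down, z forward; pixel columns grow to the right and rows downward; lengths in mm; the calibration is good to about 2 mm. A picture is of the moment at which its call begins: read the wrist's pose just before it.
- finish_job(): hands the job in; it is judged then, once.
The state is a dict: "t": time; "qpos": joint angles; "joint_velocities": joint speeds; "effort": joint torques, N m; "tool_pos": TCP position; "orientation": TCP orientation; "force": force on the tool from outside, world axes, zero at the start; "ft_torque": the same for the moment, N m; "gripper_width": finger opening in mm; "finger_force": force on a finger pad.
Only numpy, scipy, OpenCV 4.12 (cv2) and the standard library are available. Lean on these libraries where they do the work, as an engineer would, in place of code of your own. Each camera call takes 0.05 s, during which the arm holds its last target. There are 200 camera calls.

### The job

Clear the three tea tins off the display stand onto the bamboo side tray, leaving the brown clay jar where it is until all three stand there together; then set the jar on the middle of the white saucer, and only after that put every tin back on the middle of the coaster of its own colour. Keep tins and jar upright throughout, and let go of everything at the end.

Things in the scene. Friction and masses are not known exactly. Their poses are not given: they have to be found in the camera images.
- red_tin: Loose square tea tin, red body and lid, thin brass line below the lid; 58 x 58 mm, 76 mm tall to the flat lid, 0.13 to 0.23 kg. A fixed pale wooden knob, 22 mm across and 28 mm tall, stands on the lid's centre (its top 104 mm above the underside): lift the tin by it. Origin: centre of the underside; z up, x and y square to the sides. Starts on its own coloured coaster, turned 7 degrees at most.
- green_tin: Loose square tea tin, green body and lid, thin brass line below the lid; 58 x 58 mm, 76 mm tall to the flat lid, 0.13 to 0.23 kg. A fixed pale wooden knob, 22 mm across and 28 mm tall, stands on the lid's centre (its top 104 mm above the underside): lift the tin by it. Origin: centre of the underside; z up, x and y square to the sides. Starts on its own coloured coaster, turned 7 degrees at most.
- blue_tin: Loose square tea tin, blue body and lid, thin brass line below the lid; 58 x 58 mm, 76 mm tall to the flat lid, 0.13 to 0.23 kg. A fixed pale wooden knob, 22 mm across and 28 mm tall, stands on the lid's centre (its top 104 mm above the underside): lift the tin by it. Origin: centre of the underside; z up, x and y square to the sides. Starts on its own coloured coaster, turned 7 degrees at most.
- red_coaster: Red square coaster, 70 x 70 x 3 mm, fixed on the stand in front of, left of or right of the clay jar, 72 mm from the stand's origin. A narrow border shows round the tin that starts on it. Origin: centre of its underside (12 mm above the table), its top is 3 mm higher; x and y along its sides.
- green_coaster: Green square coaster, 70 x 70 x 3 mm, fixed on the stand in front of, left of or right of the clay jar, 72 mm from the stand's origin. A narrow border shows round the tin that starts on it. Origin: centre of its underside (12 mm above the table), its top is 3 mm higher; x and y along its sides.
- blue_coaster: Blue square coaster, 70 x 70 x 3 mm, fixed on the stand in front of, left of or right of the clay jar, 72 mm from the stand's origin. A narrow border shows round the tin that starts on it. Origin: centre of its underside (12 mm above the table), its top is 3 mm higher; x and y along its sides.
- clay_jar: Loose round squat brown clay jar, flat lid, no knob, 62 mm tall; straight side, 64 mm across, from 8 to 48 mm above its underside, narrower above; about 0.22 kg. Grip it round its side. Stands on the stand's board near the stand's origin, hemmed in by the tins (gaps about 11 mm) and the brass rail. Origin: centre of the underside, z up.
- stand: Fixed dark wooden board, 12 mm thick, x from -115 to +50 mm, y +-118 mm. Brass rail on its far edge at x = +45 mm, along y, 8 mm thick, top 54 mm above the table, too near the jar for a finger: grip the jar along the stand's y. A small figure and a blue cup (32 mm wide, 30 mm tall) on its near corners. Origin: table level under the jar's place; +x away from the robot.
- side_tray: Fixed pale slatted bamboo tray, flat, no rim, 300 mm (its x) by 160 mm (its y), top 12 mm above the table; left or right of the stand, empty. The side area for the tins. Origin: centre of its underside.
- saucer: Fixed flat round white saucer, 100 mm in diameter, 8 mm thick, flat top with no rim, on the other side of the stand from the tray; two white cups (58 mm wide, 42 mm tall) stand 118 mm from its centre along its x, one on each side. Origin: centre of its underside.

How it is judged:
By the outcome, as a careful person would: the job done as asked, in the order asked, and still so for the second after the job is handed in, with the robot touching nothing.
It also fails if it takes over 131 s, if anything falls off the work surface, if the arm or the gripper's body presses on something with over 40 N, if the wrist force passes 120 N, or if a joint passes its speed limit or range.

## Working session

There is one attempt and no reset: what is moved stays moved. The work goes in short steps, Python scripts to look and compute and a tool call to move; the robot and the scene stay as the last step left them, time stands still between calls to the robot, and variables do not carry over. Pictures are saved under pics/ and viewed, at most 14 in all, crops included, and the job is handed in when it is done.

Besides the shell and the picture viewer there is one more tool, called after "Emit:" by a JSON object that holds its "name" and its "arguments", one argument or row to a line. jog_arm: Moves the arm, as the interface text tells. Its arguments: {"type":"object","properties":{"steps":{"type":"array"}},"required":["steps"]}

```bash
ls; mkdir -p pics; python3 - <<'E'
from plant import ctrl, vision
import cv2,numpy as np
s=ctrl.read_state();print(s)
for n in("top","side"):
    c=vision.camera(n);cv2.imwrite(f"pics/{n}0.png",c["img"]);print(n,c["vfov"],c["cx"],c["cy"],c["pose"].round(3).tolist())
    np.savez(f"{n}0.npz",**c)
E
```

```text
pics
{'t': 0.0, 'qpos': array([ 6.24337565e+01,  2.18391840e+01,  7.43860084e+01,  2.04747371e-03,
        8.38583523e+01, -1.23353618e+01]), 'joint_velocities': array([-0.02574839,  0.00865801, -0.04982414, -0.03863787, -0.06419634,
        0.04686433]), 'effort': array([-4.20730394e-04, -4.48447108e+01, -2.31283414e+01, -1.22805523e-04,
        4.66068348e-03,  1.49506144e-05]), 'tool_pos': array([144.32080035, 530.38192738, 209.62134825]), 'orientation': array([[-9.64873904e-01,  2.62712486e-01, -7.06280137e-04],
       [ 2.62713208e-01,  9.64873122e-01, -1.27615384e-03],
       [ 3.46209174e-04, -1.41687665e-03, -9.99998936e-01]]), 'force': array([0.38152178, 0.07376293, 0.02878232]), 'ft_torque': array([ 0.00127081, -0.05859444,  0.0057948 ]), 'finger_force': 0.0, 'gripper_width': 85.57941593176496}
top 46.881854194537404 317.9383158211086 197.67300610869566 [[-0.016, -0.985, 0.171, 375.475], [-1.0, 0.013, -0.018, 11.041], [0.016, -0.171, -0.985, 1021.56], [0.0, 0.0, 0.0, 1.0]]
side 54.47859662124695 318.9344499082132 196.07830070765664 [[0.984, -0.121, 0.128, 445.866], [-0.175, -0.579, 0.797, -619.196], [-0.022, -0.807, -0.591, 503.349], [0.0, 0.0, 0.0, 1.0]]
```

View pics/top0.png

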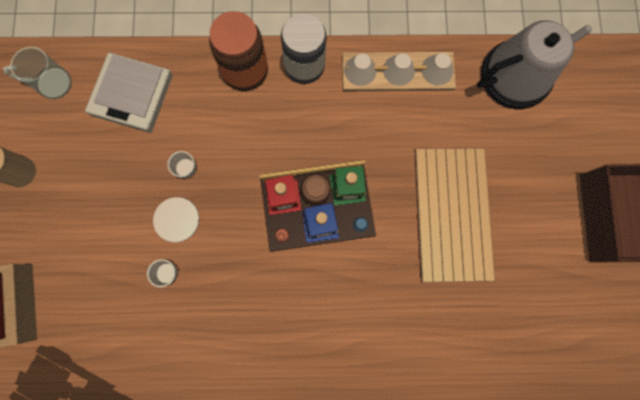

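View pics/side0.png

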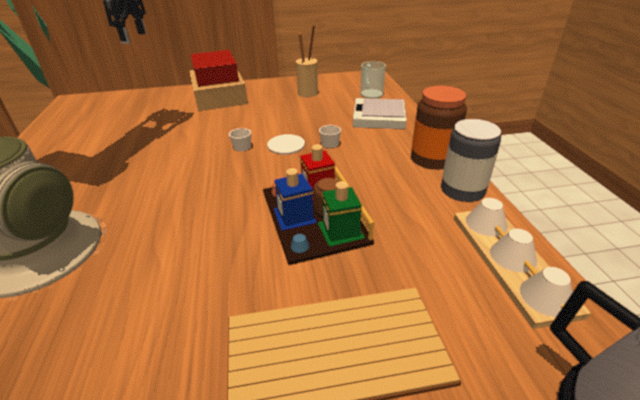

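Top view: red tin at (282,192), blue (321,222), green (350,183), jar (316,187), saucer (176,219), tray (455,215); stand turned about 8 degrees. Side view agrees.

```bash
cat > h.py <<'E'
import numpy as np,cv2
def ray(c,uv,z,pose=None):
    P=c["pose"] if pose is None else pose
    f=200/np.tan(np.radians(float(c["vfov"]))/2)
    uv=np.atleast_2d(uv).astype(float)
    d=np.c_[(uv[:,0]-c["cx"])/f,(uv[:,1]-c["cy"])/f,np.ones(len(uv))]@P[:3,:3].T
    return (P[:3,3]+d*((z-P[2,3])/d[:,2])[:,None])[:,:2]
def hsv(c): return cv2.cvtColor(c["img"],cv2.COLOR_BGR2HSV)
def big(m,center,rad):
    "largest blob near a pixel -> contour"
    k=np.zeros_like(m);cv2.circle(k,center,rad,255,-1)
    cs,_=cv2.findContours(m&k,cv2.RETR_EXTERNAL,cv2.CHAIN_APPROX_NONE)
    return max(cs,key=cv2.contourArea)
def cent(cn):
    m=cv2.moments(cn);return m["m10"]/m["m00"],m["m01"]/m["m00"]
E
python3 - <<'E'
from h import *
c=dict(np.load("top0.npz"));H=hsv(c)
for n,p in dict(rk=(280,187),bk=(321,217),gk=(351,177),rl=(292,195),bl=(330,212),gl=(342,185),jar=(316,185),sauc=(176,219),tray=(433,200),rail=(310,170),board=(300,235),coast=(283,212)).items(): print(n,H[p[1],p[0]],c["z_map"][p[1],p[0]])
crop=c["img"][150:260,250:385];cv2.imwrite("pics/crop1.png",cv2.resize(crop,None,fx=5,fy=5,interpolation=cv2.INTER_NEAREST))
E
```

```text
rk [ 16 118 197] 918.69965
bk [ 16 115 198] 912.0306
gk [ 16 118 197] 923.8412
rl [  1 168 170] 942.8394
bl [111 125 126] 940.8071
gl [ 61 102 105] 947.9251
jar [ 11 121 139] 966.3718
sauc [ 18  54 207] 1016.39795
tray [ 16 120 208] 1026.7607
rail [ 19 142 167] 991.9065
board [11 89 72] 1008.6559
coast [  2 169 134] 1015.1061
```

View pics/crop1.png

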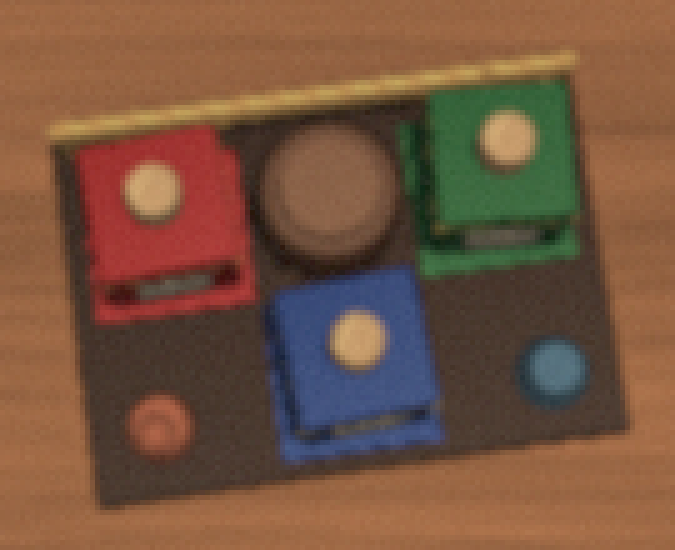

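Crop shows knobs at image (280,188), (321.5,218), (351.5,178), jar at (316,187); the rail runs (260,176)-(365,162).

```bash
cat > m1.py <<'E'
from h import *
c=dict(np.load("top0.npz"));H=hsv(c)
kn=cv2.inRange(H,(12,60,140),(22,150,255))
for n,p in dict(red=(280,188),blue=(321,218),green=(351,178)).items():
    cn=big(kn,p,8);print(n,cent(cn),cv2.contourArea(cn),ray(c,cent(cn),117).round(1))
sa=big(cv2.inRange(H,(0,0,150),(40,90,255)),(176,219),30);print("saucer",ray(c,cent(sa),8).round(1))
tr=big(cv2.inRange(H,(12,60,120),(22,150,255)),(455,215),85)
q=ray(c,tr[:,0],12).astype(np.float32);r=cv2.minAreaRect(q);print("tray",r)
# jar lid plane via depth
P=c["pose"];f=200/np.tan(np.radians(float(c["vfov"]))/2)
v,u=np.mgrid[150:260,250:385];z=c["z_map"][150:260,250:385]
X=np.stack([(u-c["cx"])/f*z,(v-c["cy"])/f*z,z],-1)@P[:3,:3].T+P[:3,3]
Hc=H[150:260,250:385]
def lid(n,z0,z1,cm):
    m=(X[...,2]>z0)&(X[...,2]<z1)&cm;m=cv2.morphologyEx(m.astype(np.uint8)*255,cv2.MORPH_OPEN,np.ones((3,3)))
    cs,_=cv2.findContours(m,cv2.RETR_EXTERNAL,cv2.CHAIN_APPROX_NONE);k=max(cs,key=cv2.contourArea)[:,0]
    print(n,cv2.minAreaRect(ray(c,k+[250,150],(z0+z1)/2).astype(np.float32)))
h=Hc[...,0];s=Hc[...,1]
lid("red",84,98,((h<8)|(h>170))&(s>140));lid("blue",84,98,(h>100)&(h<125));lid("green",84,98,(h>45)&(h<80))
lid("jar",67,81,(h<16))
ra=((h>15)&(h<24)&(s>120)&(X[...,2]>40)&(X[...,2]<66)).astype(np.uint8)*255
cs,_=cv2.findContours(ra,cv2.RETR_EXTERNAL,cv2.CHAIN_APPROX_NONE);print("rail",cv2.minAreaRect(ray(c,np.vstack(cs)[:,0]+[250,150],54).astype(np.float32)))
bd=((X[...,2]>6)&(X[...,2]<100)&~((h>10)&(Hc[...,2]>100))).astype(np.uint8)
E
python3 m1.py
```

```text
red (280.0631808278867, 187.6383442265795) 76.5 [[553.5  69.6]]
blue (321.13238770685575, 217.628841607565) 70.5 [[492.2 -11.3]]
green (351.14864864864865, 177.24099099099098) 74.0 [[573. -73.]]
saucer [[507.2 306.6]]
tray ((513.782470703125, -314.2716064453125), (378.423095703125, 376.2361755371094), 2.9811453819274902)
red ((552.7110595703125, 70.28094482421875), (58.76927185058594, 58.084739685058594), 9.880127906799316)
blue ((492.1971740722656, -10.510848999023438), (58.881805419921875, 57.75896072387695), 11.166614532470703)
green ((572.0192260742188, -72.7580337524414), (57.86006546020508, 56.916316986083984), 89.3287582397461)
jar ((560.4849243164062, 1.4660968780517578), (50.23887252807617, 51.23680114746094), 88.93797302246094)
rail ((571.4486694335938, 0.22951507568359375), (79.48136138916016, 226.2315216064453), 7.228389263153076)
```

Emit:
{"name": "jog_arm", "arguments": {
  "steps": [
    [[0,0,-0.03,-3,-2,0,0],[0,0,-0.06,-6,-4,0,0],[0,0,-0.1,-9,-6,0,0.3],[0,0,-0.15,-12,-8,0,0.3],[0,0,-0.2,-16,-10.5,0,0.3],[0,0,-0.266,-19,-12.5,0,0.3],[0,0,-0.266,-22,-14.5,0,0.3],[0,0,-0.266,-25.5,-16.7,0,0.3],[0,0,-0.266,-29,-19,0,0.3],[0,0,-0.266,-32,-21,0,0.3],[0,0,-0.266,-35,-23,0,0.3],[0,0,-0.266,-38,-25,0,0.3],[0,0,-0.266,-41,-27,0,0.3],[0,0,-0.266,-44,-29,0,0.3],[0,0,-0.266,-47,-31,0,0.3],[0,0,-0.266,-49,-32.3,0,0.3],[0,0,-0.266,-50.5,-33.2,0,0.3],[0,0,-0.266,-51.6,-33.7,0,0.3],[0,0,-0.266,-51.6,-33.7,0,0.3],[0,0,-0.266,-51.6,-33.7,0,0.3]]
  ]
}}

```text
t: 1.77
tool_pos: [553.5, 70.3, 209.9]
orientation: [[-1.0, -0.0, -0.001], [-0.0, 1.0, 0.0], [0.001, 0.0, -1.0]]
force: [-0.8, 0.8, -0.0]
gripper_width: 60.1
finger_force: 0.0
```

```bash
python3 - <<'E'
from h import *
from plant import ctrl,vision
s=ctrl.read_state();print(s["tool_pos"].round(1),s["orientation"].round(3).tolist(),s["gripper_width"],s["qpos"].round(0))
c=vision.camera("wrist");T=np.eye(4);T[:3,:3]=s["orientation"];T[:3,3]=s["tool_pos"]
np.savez("w0.npz",pose=T@c["T_tool_cam"],**c);cv2.imwrite("pics/w0.png",c["img"])
c=dict(np.load("top0.npz"))
q=ray(c,[(417,150),(485,150),(493,281),(424,281)],12);print("tray",q.round(0).tolist(),q.mean(0))
E
```

```text
[553.5  70.3 209.9] [[-1.0, -0.0, -0.001], [-0.0, 1.0, 0.0], [0.001, 0.0, -1.0]] 60.07678031892062 [ -5.  23.  73.   0.  84. -95.]
tray [[657.0, -234.0], [656.0, -390.0], [362.0, -384.0], [365.0, -234.0]] [ 510.03544964 -310.46581097]
```

View pics/w0.png

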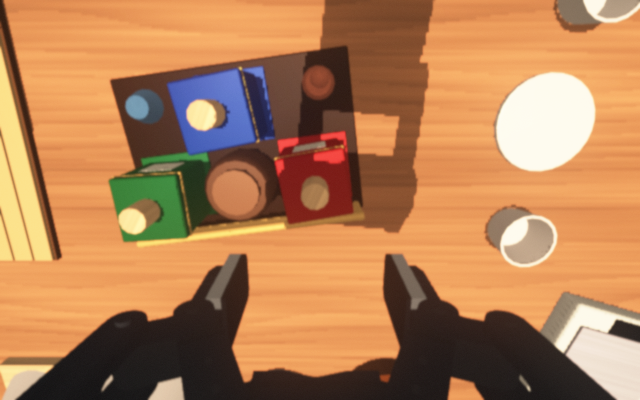

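Wrist view: red knob top near (315,183), blue (213,115), green (128,218), jar (238,185), all between the finger line's direction as expected.

```bash
cat > wk.py <<'E'
from h import *
c=dict(np.load("w0.npz"));H=hsv(c)
for n,p in dict(red=(315,188),blue=(208,114),green=(135,216),jar=(238,180)).items():
    print(n,H[p[1],p[0]])
for n,p,r in(("red",(315,188),22),("blue",(208,114),24),("green",(138,216),26)):
    cn=big(cv2.inRange(H,(10,50,90),(26,190,255)),p,r)
    x,y,w,h=cv2.boundingRect(cn);d=cn[:,0]
    print(n,(x,y,w,h),cent(cn),ray(c,[cent(cn)],105).round(1), c["z_map"][p[1],p[0]])
print(c["pose"].round(2).tolist())
print("jar",ray(c,[(238,185)],74))
E
python3 wk.py
```

```text
red [ 15 135 170]
blue [ 26  68 254]
green [ 24  88 254]
jar [ 12 144 212]
red (301, 177, 28, 33) (314.5342857142857, 193.03857142857143) [[554.6  68.2]] 264.08752
blue (187, 100, 38, 30) (204.96851311953353, 114.10845481049563) [[493.  -14.1]] 246.89546
green (112, 199, 48, 38) (136.46716580876617, 216.65980346279832) [[574.8 -77.9]] 269.17194
[[-0.0, 0.96, 0.29, 478.25], [1.0, 0.0, -0.0, 69.09], [-0.0, 0.29, -0.96, 373.9], [0.0, 0.0, 0.0, 1.0]]
jar [[5.55985610e+02 2.22365837e-02]]
```

Emit:
{"name": "jog_arm", "arguments": {
  "steps": [
    [[0,0,0,-0.05,-0.1,2,0.3],[0,0,0,-0.05,-0.1,5,0.3],[0,0,0,-0.05,-0.1,8,0.3],[0,0,0,-0.05,-0.1,10,0.3],[0,0,0,-0.05,-0.1,11,0.3],[0,0,0,-0.05,-0.1,11.4,0.3],[0,0,0,-0.05,-0.1,11.4,0.4],[0,0,0,-0.05,-0.1,11.4,0.5],[0,0,0,-0.05,-0.1,11.4,0.6],[0,0,0,-0.05,-0.1,11.4,0.7],[0,0,0,-0.05,-0.1,11.4,0.8],[0,0,0,-0.05,-0.1,11.4,1],[0,0,0,-0.05,-0.1,11.4,1],[0,0,0,-0.05,-0.1,11.4,1],[0,0,0,-0.05,-0.1,11.4,1],[0,0,0,-0.05,-0.1,11.4,1]]
  ]
}}

```text
t: 3.15
tool_pos: [555.4, 68.9, 98.0]
orientation: [[-1.0, -0.0, 0.004], [-0.0, 1.0, -0.0], [-0.004, -0.0, -1.0]]
force: [-0.2, 0.0, 8.2]
gripper_width: -0.3
finger_force: 4.0
```

```bash
python3 - <<'E'
from h import *
from plant import ctrl,vision
s=ctrl.read_state();print(s["tool_pos"].round(1),s["gripper_width"],s["finger_force"])
c=vision.camera("wrist")["img"];d=vision.camera("side")["img"]
cv2.imwrite("pics/w1.png",np.hstack([cv2.resize(c,(400,250)),cv2.resize(d[90:265,200:440],(343,250))]))
E
```

```text
[555.4  68.9  98. ] -0.2710309059335468 4.040963011211716
```

View pics/w1.png

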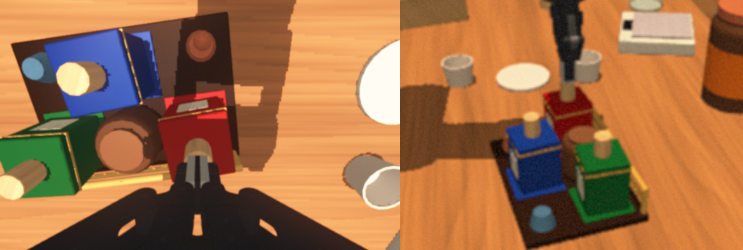

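The fingers are shut just above or beside the red knob (wrist (198,150), side crop (568,80)). I'll check with depth points.

```bash
python3 - <<'E'
from h import *
from plant import ctrl,vision
for n in("side","top","wrist"):
    s=ctrl.read_state();c=vision.camera(n)
    if n=="wrist":
        T=np.eye(4);T[:3,:3]=s["orientation"];T[:3,3]=s["tool_pos"];P=T@c["T_tool_cam"]
    else:P=c["pose"]
    np.savez(n+"1.npz",**{**c,"pose":P})
    f=200/np.tan(np.radians(c["vfov"])/2);v,u=np.mgrid[:400,:640];z=c["z_map"]
    X=np.stack([(u-c["cx"])/f*z,(v-c["cy"])/f*z,z],-1)@P[:3,:3].T+P[:3,3]
    H=hsv(c);k=cv2.inRange(H,(10,50,90),(26,190,255))>0
    near=(abs(X[...,0]-554)<30)&(abs(X[...,1]-69)<30)&(X[...,2]>85)
    for nm,m in(("pale",k&near),("dark",(H[...,2]<70)&near)):
        Y=X[m]
        if len(Y):print(n,nm,len(Y),np.percentile(Y,[2,50,98],axis=0).round(0).tolist())
E
```

```text
side pale 414 [[525.0, 39.0, 92.0], [546.0, 58.0, 165.0], [582.0, 83.0, 327.0]]
side dark 553 [[525.0, 39.0, 131.0], [544.0, 48.0, 225.0], [584.0, 77.0, 316.0]]
top pale 1889 [[525.0, 40.0, 407.0], [550.0, 69.0, 417.0], [582.0, 98.0, 421.0]]
top dark 41 [[524.0, 41.0, 90.0], [527.0, 47.0, 266.0], [558.0, 97.0, 298.0]]
wrist pale 1799 [[542.0, 45.0, 95.0], [544.0, 69.0, 119.0], [564.0, 97.0, 185.0]]
wrist dark 21052 [[537.0, 40.0, 137.0], [543.0, 69.0, 181.0], [563.0, 98.0, 206.0]]
```

```bash
python3 - <<'E'
from h import *
c=dict(np.load("wrist1.npz"));P=c["pose"]
f=200/np.tan(np.radians(float(c["vfov"]))/2);H=hsv(c)
def pt(c,u,v):
    z=c["z_map"][v,u];P=c["pose"];return (P[:3,:3]@[(u-c["cx"])/f*z,(v-c["cy"])/f*z,z]+P[:3,3]).round(0)
for v in range(215,300,6): print(v,pt(c,316,v),H[v,316])
d=dict(np.load("w0.npz"))
for u,v in((235,262),(230,280),(225,300),(398,262),(405,285)): print(u,v,pt(d,u,v),H[v,u])
s=dict(np.load("side1.npz"));cv2.imwrite("pics/s1.png",cv2.resize(s["img"][90:190,270:370],None,fx=5,fy=5))
E
```

```text
215 [540.  68.  91.] [  1 210 126]
221 [543.  68.  94.] [  9 159 136]
227 [543.  68. 102.] [ 15 134 143]
233 [543.  68. 110.] [ 14 134 146]
239 [543.  68. 117.] [ 15 132 145]
245 [545.  68. 119.] [ 15 132 176]
251 [544.  68. 127.] [  9 102  40]
257 [544.  68. 133.] [11 96 37]
263 [544.  68. 137.] [ 6 96 37]
269 [544.  68. 142.] [ 5 74 38]
275 [544.  68. 147.] [ 9 96 37]
281 [544.  68. 151.] [ 7 90 37]
287 [544.  68. 155.] [ 9 73 35]
293 [546.  68. 156.] [ 5 67 42]
299 [547.  68. 158.] [ 6 64 40]
235 262 [542.  37. 249.] [ 10 161 150]
230 280 [542.  38. 263.] [ 14 164 209]
225 300 [543.  39. 274.] [ 12 159 223]
398 262 [542. 102. 248.] [ 11 163 139]
405 285 [542. 100. 266.] [ 14 150 243]
```

View pics/s1.png

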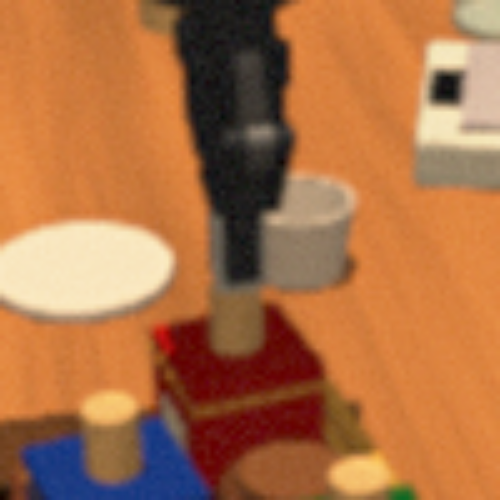

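The shut tips stand at z≈120 while the reported TCP is 98: the real fingertips end about 22 mm higher than reported. They are resting on the knob's top, so I back off, open and go deeper.

Emit:
{"name": "jog_arm", "arguments": {
  "steps": [
    [[0,0,0,0,0,-1.5,1],[0,0,0,0,0,-3,0.6],[0,0,0,0,0,-3,0.3],[0,0,0,0,0,-3,0.3],[0,0,0,0,0,-3,0.3],[0,0,0,0,0,-1.5,0.3],[0,0,0,0,0,0,0.3],[0,0,0,0,0,1,0.3],[0,0,0,0,0,1.7,0.3],[0,0,0,0,0,2,0.3],[0,0,0,0,0,2,0.5],[0,0,0,0,0,2,0.6],[0,0,0,0,0,2,0.7],[0,0,0,0,0,2,0.8],[0,0,0,0,0,2,1],[0,0,0,0,0,2,1],[0,0,0,0,0,2,1],[0,0,0,0,0,2,1]]
  ]
}}

```text
t: 4.9
tool_pos: [554.7, 69.1, 77.0]
orientation: [[-1.0, -0.0, 0.002], [-0.0, 1.0, 0.0], [-0.002, 0.0, -1.0]]
force: [0.5, 1.0, 6.1]
gripper_width: 19.7
finger_force: 58.8
```

```bash
python3 - <<'E'
from h import *
from plant import ctrl,vision
print(ctrl.grip_depth)
c=vision.camera("side");cv2.imwrite("pics/s2.png",cv2.resize(c["img"][90:210,250:370],None,fx=4,fy=4))
E
```

```text
18.700000000000003
```

View pics/s2.png

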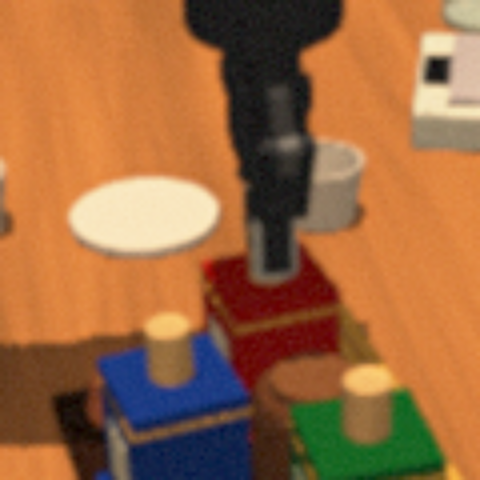

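Red knob is gripped properly (side crop (275,250)), width 19.7 mm. Lift and carry to the tray.

Emit:
{"name": "jog_arm", "arguments": {
  "steps": [
    [[0,0,0,0,0,-1,1],[0,0,0,0,0,-3,1],[0,0,0,0,0,-6,1],[0,0,0,0,0,-9,1],[0,0,0,0,0,-11.5,1],[0,0,0,-0.1,-1,-13,1],[0,0,0,-0.4,-3,-13.5,1],[0,0,0,-0.8,-6,-13.5,1],[0,0,0,-1.2,-9,-13.5,1],[0,0,0,-1.7,-12.5,-13.5,1],[0,0,0,-2.2,-16,-13.5,1],[0,0,0,-2.7,-19.5,-13.5,1],[0,0,0,-3.1,-23,-13.5,1],[0,0,0,-3.6,-26.5,-13.5,1],[0,0,0,-4,-30,-13.5,1],[0,0,0,-4.5,-33,-13.5,1],[0,0,0,-4.8,-35.5,-13.5,1],[0,0,0,-5,-37,-13.5,1],[0,0,0,-5.1,-37.9,-13.5,1],[0,0,0,-5.1,-37.9,-13.5,1]]
  ]
}}

```text
t: 6.62
tool_pos: [605.0, -311.6, 210.7]
orientation: [[-1.0, 0.002, -0.001], [0.002, 1.0, 0.0], [0.001, 0.0, -1.0]]
force: [-0.3, 0.5, -1.2]
gripper_width: 19.7
finger_force: 58.9
```

Emit:
{"name": "jog_arm", "arguments": {
  "steps": [
    [[0,0,0,0,0,1,1],[0,0,0,0,0,3,1],[0,0,0,0,0,6,1],[0,0,0,0,0,9,1],[0,0,0,0,0,11,1],[0,0,0,0,0,12.5,1],[0,0,0,0,0,13.2,1],[0,0,0,0,0,13.6,1],[0,0,0,0,0,13.6,1],[0,0,0,0,0,13.6,1]]
  ]
}}

```text
t: 7.45
tool_pos: [605.9, -309.9, 76.3]
orientation: [[-1.0, -0.001, 0.001], [-0.001, 1.0, -0.001], [-0.001, -0.001, -1.0]]
force: [-0.1, 0.2, -1.5]
gripper_width: 19.8
finger_force: 59.2
```

Emit:
{"name": "jog_arm", "arguments": {
  "steps": [
    [[0,0,0,0,0,0.1,1],[0,0,0,0,0,0.2,1],[0,0,0,0,0,0.2,1],[0,0,0,0,0,0.2,0.8],[0,0,0,0,0,0.2,0.6],[0,0,0,0,0,0.2,0.4],[0,0,0,0,0,0.2,0.3],[0,0,0,0,0,0,0.3],[0,0,0,0,0,-2,0.3],[0,0,0,0,0,-5,0.3],[0,0,0,0,0,-8,0.3],[0,0,0,0,0,-10,0.3]]
  ]
}}

```text
t: 8.45
tool_pos: [605.8, -310.4, 178.5]
orientation: [[-1.0, -0.0, 0.003], [-0.0, 1.0, -0.002], [-0.003, -0.002, -1.0]]
force: [-0.3, 0.1, 0.0]
gripper_width: 59.6
finger_force: 0.0
```

```bash
python3 - <<'E'
from h import *
from plant import ctrl,vision
print(ctrl.read_state()["tool_pos"])
c=vision.camera("top");cv2.imwrite("pics/t2.png",c["img"][120:300,240:520].repeat(2,0).repeat(2,1));np.savez("top2.npz",**c)
E
```

```text
[ 605.82740577 -310.37390128  178.50992705]
```

View pics/t2.png

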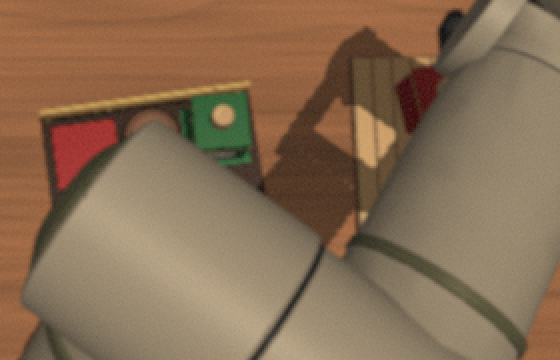

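Emit:
{"name": "jog_arm", "arguments": {
  "steps": [
    [[0,0,0,0.1,1,-1,0.3],[0,0,0,0.4,3,-1,0.3],[0,0,0,0.8,6,-1,0.3],[0,0,0,1.2,9.5,-1,0.3],[0,0,0,1.7,13,-1,0.3],[0,0,0,2.2,16.5,-1,0.3],[0,0,0,2.6,20,-1,0.3],[0,0,0,3,22.5,-1,0.3],[0,0,0,3.2,23.7,0,0.3],[0,0,0,3.2,23.7,1,0.3],[0,0,0,3.2,23.7,1,0.3],[0,0,0,3.2,23.7,3,0.3],[0,0,0,3.2,23.7,5,0.3],[0,0,0,3.2,23.7,7,0.3],[0,0,0,3.2,23.7,8.6,0.3],[0,0,0,3.2,23.7,9.3,0.3],[0,0,0,3.2,23.7,9.6,0.3],[0,0,0,3.2,23.7,9.6,0.3]]
  ]
}}

```text
t: 10.0
tool_pos: [573.4, -73.7, 79.0]
orientation: [[-1.0, 0.001, -0.001], [0.001, 1.0, 0.0], [0.001, 0.0, -1.0]]
force: [-0.3, -0.2, -0.2]
gripper_width: 59.5
finger_force: 0.0
```

Emit:
{"name": "jog_arm", "arguments": {
  "steps": [
    [[0,0,0,0,0,0,0.5],[0,0,0,0,0,0,0.6],[0,0,0,0,0,0,0.7],[0,0,0,0,0,0,0.8],[0,0,0,0,0,0,1],[0,0,0,0,0,0,1],[0,0,0,0,0,0,1],[0,0,0,0,0,0,1]]
  ]
}}

```text
t: 10.67
tool_pos: [573.8, -73.3, 80.2]
orientation: [[-1.0, -0.0, 0.002], [-0.0, 1.0, -0.001], [-0.002, -0.001, -1.0]]
force: [-1.2, -0.5, 6.2]
gripper_width: 19.4
finger_force: 58.7
```

Emit:
{"name": "jog_arm", "arguments": {
  "steps": [
    [[0,0,0,0,0,-1,1],[0,0,0,0,0,-3,1],[0,0,0,0,0,-6,1],[0,0,0,0,0,-9,1],[0,0,0,0,0,-11.5,1],[0,0,0,0.2,-1,-13,1],[0,0,0,0.8,-3,-13.5,1],[0,0,0,1.6,-6,-13.5,1],[0,0,0,2.4,-9,-13.5,1],[0,0,0,3.3,-12.5,-13.5,1],[0,0,0,4.3,-16,-13.5,1],[0,0,0,5.2,-19.5,-13.5,1],[0,0,0,5.8,-22,-13.5,1],[0,0,0,6.2,-23.3,-13.5,1],[0,0,0,6.3,-23.7,-13.5,1],[0,0,0,6.3,-23.7,-13.5,1],[0,0,0,6.3,-23.7,-12,1],[0,0,0,6.3,-23.7,-9,1],[0,0,0,6.3,-23.7,-6,1],[0,0,0,6.3,-23.7,-4,1]]
  ]
}}

```text
t: 12.33
tool_pos: [510.3, -307.3, 117.0]
orientation: [[-1.0, -0.002, -0.002], [-0.002, 1.0, 0.002], [0.002, 0.002, -1.0]]
force: [0.3, 0.1, -1.7]
gripper_width: 19.5
finger_force: 59.1
```

Emit:
{"name": "jog_arm", "arguments": {
  "steps": [
    [[0,0,0,0,0,2,1],[0,0,0,0,0,3.3,1],[0,0,0,0,0,4,1],[0,0,0,0,0,4.3,1],[0,0,0,0,0,4.3,1],[0,0,0,0,0,4.3,0.8],[0,0,0,0,0,4.3,0.6],[0,0,0,0,0,4.3,0.4],[0,0,0,0,0,4.3,0.3],[0,0,0,0,0,4,0.3],[0,0,0,0,0,2,0.3],[0,0,0,0,0,-1,0.3],[0,0,0,0,0,-4,0.3],[0,0,0,0,0,-6,0.3]]
  ]
}}

```text
t: 13.5
tool_pos: [510.8, -310.5, 182.4]
orientation: [[-1.0, -0.0, 0.002], [-0.0, 1.0, -0.002], [-0.002, -0.002, -1.0]]
force: [0.9, 0.2, 0.4]
gripper_width: 59.6
finger_force: 0.0
```

Emit:
{"name": "jog_arm", "arguments": {
  "steps": [
    [[0,0,0,0.1,1,-0.5,0.3],[0,0,0,0.2,3,-0.5,0.3],[0,0,0,0.3,6,-0.5,0.3],[0,0,0,0.5,9.5,-0.5,0.3],[0,0,0,0.7,13,-0.5,0.3],[0,0,0,1,16.5,-0.5,0.3],[0,0,0,1.2,20,-0.5,0.3],[0,0,0,1.4,23.5,-0.5,0.3],[0,0,0,1.6,26.5,0,0.3],[0,0,0,1.7,28.8,0,0.3],[0,0,0,1.8,29.9,0,0.3],[0,0,0,1.8,29.9,0,0.3],[0,0,0,1.8,29.9,2,0.3],[0,0,0,1.8,29.9,5,0.3],[0,0,0,1.8,29.9,7.5,0.3],[0,0,0,1.8,29.9,9.2,0.3],[0,0,0,1.8,29.9,9.8,0.3],[0,0,0,1.8,29.9,10,0.3],[0,0,0,1.8,29.9,10,0.3]]
  ]
}}

```text
t: 15.08
tool_pos: [492.7, -11.8, 79.5]
orientation: [[-1.0, 0.001, 0.0], [0.001, 1.0, -0.0], [-0.0, -0.0, -1.0]]
force: [-0.7, -0.7, 0.2]
gripper_width: 60.2
finger_force: 0.0
```

Emit:
{"name": "jog_arm", "arguments": {
  "steps": [
    [[0,0,0,0,0,0,0.5],[0,0,0,0,0,0,0.6],[0,0,0,0,0,0,0.7],[0,0,0,0,0,0,0.8],[0,0,0,0,0,0,1],[0,0,0,0,0,0,1],[0,0,0,0,0,0,1],[0,0,0,0,0,0,1]]
  ]
}}

```text
t: 15.75
tool_pos: [492.8, -11.3, 80.2]
orientation: [[-1.0, -0.0, 0.002], [-0.0, 1.0, -0.001], [-0.002, -0.001, -1.0]]
force: [-1.6, -1.2, 6.6]
gripper_width: 19.6
finger_force: 58.4
```

Emit:
{"name": "jog_arm", "arguments": {
  "steps": [
    [[0,0,0,0,0,-1,1],[0,0,0,0,0,-3,1],[0,0,0,0,0,-6,1],[0,0,0,0,0,-9,1],[0,0,0,0,0,-11.5,1],[0,0,0,0.2,-1,-13,1],[0,0,0,0.7,-3,-13.5,1],[0,0,0,1.5,-6,-13.5,1],[0,0,0,2.3,-9,-13.5,1],[0,0,0,3.2,-12.5,-13.5,1],[0,0,0,4.1,-16,-13.5,1],[0,0,0,5,-19.5,-13.5,1],[0,0,0,5.9,-23,-13.5,1],[0,0,0,6.7,-26,-13.5,1],[0,0,0,7.3,-28.5,-13.5,1],[0,0,0,7.7,-29.9,-13.5,1],[0,0,0,7.7,-29.9,-13,1],[0,0,0,7.7,-29.9,-10,1],[0,0,0,7.7,-29.9,-7,1],[0,0,0,7.7,-29.9,-4,1]]
  ]
}}

```text
t: 17.42
tool_pos: [415.7, -308.6, 118.2]
orientation: [[-1.0, -0.001, 0.001], [-0.001, 1.0, -0.0], [-0.001, -0.0, -1.0]]
force: [0.3, 0.4, -1.7]
gripper_width: 19.6
finger_force: 59.1
```

Emit:
{"name": "jog_arm", "arguments": {
  "steps": [
    [[0,0,0,0,0,2,1],[0,0,0,0,0,3.3,1],[0,0,0,0,0,4,1],[0,0,0,0,0,4.3,1],[0,0,0,0,0,4.3,1],[0,0,0,0,0,4.3,0.8],[0,0,0,0,0,4.3,0.6],[0,0,0,0,0,4.3,0.4],[0,0,0,0,0,4.3,0.3],[0,0,0,0,0,4,0.3],[0,0,0,0,0,2,0.3],[0,0,0,0,0,-1,0.3],[0,0,0,0,0,-4,0.3],[0,0,0,0,0,-6,0],[0,0,0,0,0,-6,0]]
  ]
}}

```text
t: 18.67
tool_pos: [416.6, -311.4, 183.6]
orientation: [[-1.0, -0.0, 0.005], [-0.0, 1.0, -0.006], [-0.005, -0.006, -1.0]]
force: [-0.1, -0.3, 0.9]
gripper_width: 81.4
finger_force: 0.0
```

Emit:
{"name": "jog_arm", "arguments": {
  "steps": [
    [[0,0,0,0,1,-1,0],[0,0,0,0,3,-2,0],[0,0,0,0,6,-2,0],[0,0,0,0,9.5,-2,0],[0,0,0,0,13,-2,0],[0,0,0,0,17,-2,0],[0,0,0,0,21,-2,0],[0,0,0,0,25,-2,0],[0,0,0,0,29,-2,0],[0,0,0,1,33,-2,0],[0,0,0,2,37,-2,0],[0,0,0,3,41,-2,0],[0,0,0,4,45,-2,0],[0,0,0,5,49,-2,0],[0,0,0,6,53,-2,0],[0,0,0,7,56.5,-2,0],[0,0,0,8,59.5,-2,0],[0,0,0,8.5,61.5,-2,0],[0,0,0,8.5,62,-2,0],[0,0,0,8.5,62,-2,0]]
  ]
}}

```text
t: 20.33
tool_pos: [329.3, 310.6, 198.7]
orientation: [[-1.0, -0.003, -0.001], [-0.003, 1.0, -0.001], [0.001, -0.001, -1.0]]
force: [0.9, -0.8, -0.3]
gripper_width: 85.2
finger_force: 0.0
```

```bash
python3 - <<'E'
from h import *
from plant import ctrl,vision
c=vision.camera("top");np.savez("top3.npz",**c);cv2.imwrite("pics/t3.png",c["img"])
E
cat > m3.py <<'E'
from h import *
import sys
c=dict(np.load(sys.argv[1]));H=hsv(c);h,s=H[...,0],H[...,1]
M={"red":((h<6)|(h>172))&(s>140),"green":(h>45)&(h<85)&(s>80),"blue":(h>100)&(h<125)&(s>80)}
P=c["pose"];f=200/np.tan(np.radians(float(c["vfov"]))/2);v,u=np.mgrid[:400,:640];z=c["z_map"]
Z=(np.stack([(u-c["cx"])/f*z,(v-c["cy"])/f*z,z],-1)@P[:3,:3].T+P[:3,3])[...,2]
def rect(n,m,zz,ctr,r):
    cn=big(m.astype(np.uint8)*255,ctr,r)[:,0]
    a=cv2.minAreaRect(ray(c,cn,zz).astype(np.float32));print(n,np.round(a[0],1),np.round(a[1],1),round(a[2],1))
for k in M:
    for nm,lo,hi,zz in(("coaster",5,30,15),("lid",80,100,91)):
        m=(M[k]&(Z>lo)&(Z<hi))
        for side,sl in(("stand",slice(240,400)),("tray",slice(405,520))):
            mm=np.zeros_like(m);mm[:,sl]=m[:,sl];mm[240:,sl]&=(nm=="lid" or side=="tray")|True
            if mm.sum()>150:
                vv,uu=np.nonzero(mm);rect(f"{k} {nm} {side}",mm,zz,(int(np.median(uu)),int(np.median(vv))),45)
kn=cv2.inRange(H,(12,60,140),(22,150,255))
m=(kn>0)&(Z>105)&(Z<130);cs,_=cv2.findContours(m.astype(np.uint8)*255,cv2.RETR_EXTERNAL,cv2.CHAIN_APPROX_NONE)
for q in cs:
    if cv2.contourArea(q)>30:print("knob",ray(c,[cent(q)],117).round(1))
m=(h<16)&(Z>66)&(Z<82);m[:,:290]=0;m[:,345:]=0
if m.sum()>100:rect("jarlid",m,74,(316,187),25)
sa=big(cv2.inRange(H,(0,0,150),(40,90,255)),(176,219),30);print("saucer",ray(c,[cent(sa)],8).round(1),cv2.minAreaRect(ray(c,sa[:,0],8).astype(np.float32))[:2])
E
python3 m3.py top3.npz
```

```text
red coaster stand [553.5  69.8] [73.4 74.4] 7.6
red lid tray [ 601.5 -306.2] [56.5 60.8] 10.8
green coaster stand [572.  -72.7] [70.8 71.5] 7.5
green lid tray [ 508.5 -306.8] [55.3 57.3] 3.9
blue coaster stand [491.4 -10.7] [70.1 70.1] 7.8
blue lid tray [ 415.5 -306.6] [54.3 57.2] 10.7
knob [[ 415.5 -308.1]]
knob [[ 510.4 -308.1]]
knob [[ 603.6 -308.5]]
knob [[621.6 625.9]]
jarlid [561.5  -0.7] [57.  57.4] 26.1
saucer [[507.1 306.5]] ((507.89642333984375, 306.68701171875), (99.36946105957031, 97.57809448242188))
```

View pics/t3.png

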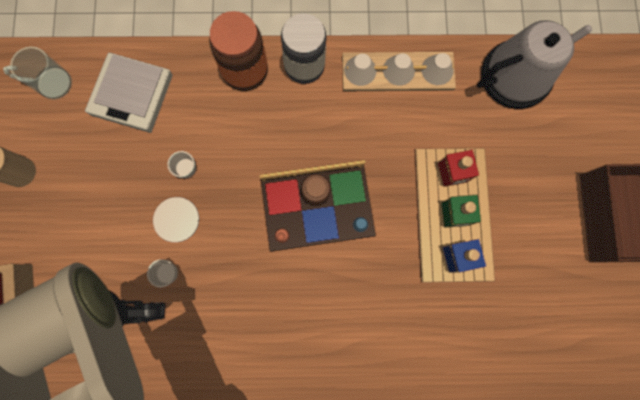

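Three tins stand on the tray, upright (px (462,165), (465,210), (470,257)); coasters clear, jar at (316,187). Now to the jar, tool turned 7.6 degrees.

Emit:
{"name": "jog_arm", "arguments": {
  "steps": [
    [[0,0,0,-1,-1,0,0],[0,0,0,-2.5,-3,0,0],[0,0,-0.03,-4.5,-6,0,0],[0,0,-0.06,-7,-9,0,0],[0,0,-0.1,-9,-12,0,0],[0,0,-0.133,-11,-15,0,0],[0,0,-0.133,-13.4,-18,0,0],[0,0,-0.133,-15.6,-21,0,0],[0,0,-0.133,-18,-24,0,0],[0,0,-0.133,-20,-27,0,0],[0,0,-0.133,-21.5,-29,0,0],[0,0,-0.133,-22.5,-30.4,0,0],[0,0,-0.133,-23.1,-31.1,0,0],[0,0,-0.133,-23.1,-31.1,2,0],[0,0,-0.133,-23.1,-31.1,5,0],[0,0,-0.133,-23.1,-31.1,8,0],[0,0,-0.133,-23.1,-31.1,11,0],[0,0,-0.133,-23.1,-31.1,13,0],[0,0,-0.133,-23.1,-31.1,14,0],[0,0,-0.133,-23.1,-31.1,14,0]]
  ]
}}

```text
t: 22.05
tool_pos: [559.9, -1.2, 57.6]
orientation: [[-0.991, -0.132, -0.004], [-0.132, 0.991, 0.001], [0.004, 0.001, -1.0]]
force: [-0.2, -0.3, 0.1]
gripper_width: 85.1
finger_force: 0.0
```

```bash
python3 - <<'E'
from h import *
from plant import ctrl,vision
s=ctrl.read_state();c=vision.camera("wrist");T=np.eye(4);T[:3,:3]=s["orientation"];T[:3,3]=s["tool_pos"];P=T@c["T_tool_cam"]
print(s["tool_pos"].round(1),s["orientation"].round(3).tolist())
np.savez("w2.npz",pose=P,**c);cv2.imwrite("pics/w2.png",c["img"])
f=200/np.tan(np.radians(c["vfov"])/2);v,u=np.mgrid[:400,:640];z=c["z_map"]
X=np.stack([(u-c["cx"])/f*z,(v-c["cy"])/f*z,z],-1)@P[:3,:3].T+P[:3,3]
H=hsv(c)
d=(X-s["tool_pos"])@s["orientation"]  # tool coords
for nm,m in(("L",(abs(d[...,1]+46)<14)),("R",abs(d[...,1]-46)<14)):
    m=m&(abs(d[...,0])<18)&(d[...,2]<-5)&(d[...,2]>-120);Y=d[m]
    print(nm,len(Y),np.percentile(Y,[1,5,50,95,99],axis=0).round(1).tolist())
m=(abs(X[...,2]-74)<4)&(np.hypot(X[...,0]-561,X[...,1])<40);Y=X[m]
k=cv2.findContours(m.astype(np.uint8)*255,0,1)[0];k=max(k,key=cv2.contourArea)[:,0]
print("jar lid",cv2.minEnclosingCircle(ray({**c,"pose":P},k,74).astype(np.float32)),np.median(Y[:,2]))
E
```

```text
[559.9  -1.2  57.6] [[-0.991, -0.132, -0.004], [-0.132, 0.991, 0.001], [0.004, 0.001, -1.0]]
L 9278 [[-9.2, -59.7, -107.7], [-5.4, -58.3, -104.0], [11.0, -45.2, -83.7], [17.4, -33.7, -43.4], [17.8, -32.4, -37.1]]
R 9893 [[-9.0, 32.4, -105.7], [-5.1, 34.2, -102.3], [9.7, 45.3, -84.6], [17.2, 59.4, -43.7], [17.7, 59.9, -37.6]]
jar lid ((562.0269775390625, -3.330690622329712), 21.75562286376953) 74.1949543943054
```

View pics/w2.png

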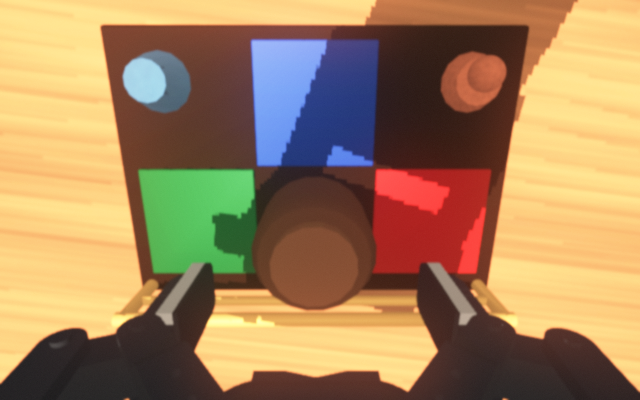

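Wrist view: jar centred between the open fingers (lid at (315,262), pads at columns 212 and 420); open tips are 36 mm behind the reported TCP. Descend and grip.

Emit:
{"name": "jog_arm", "arguments": {
  "steps": [
    [[0,0,0,-0.05,0,1,0],[0,0,0,-0.05,0,2.5,0],[0,0,0,-0.05,0,4,0],[0,0,0,-0.05,0,5.3,0],[0,0,0,-0.05,0,6.2,0],[0,0,0,-0.05,0,6.6,0],[0,0,0,-0.05,0,6.6,0],[0,0,0,-0.05,0,6.6,0.1],[0,0,0,-0.05,0,6.6,0.2],[0,0,0,-0.05,0,6.6,0.3],[0,0,0,-0.05,0,6.6,0.4],[0,0,0,-0.05,0,6.6,0.6],[0,0,0,-0.05,0,6.6,1],[0,0,0,-0.05,0,6.6,1],[0,0,0,-0.05,0,6.6,1],[0,0,0,-0.05,0,6.6,1]]
  ]
}}

```text
t: 23.43
tool_pos: [562.5, -1.1, -5.6]
orientation: [[-0.991, -0.133, 0.002], [-0.133, 0.991, -0.0], [-0.002, -0.001, -1.0]]
force: [-1.8, 0.4, 5.1]
gripper_width: 62.8
finger_force: 65.8
```

Emit:
{"name": "jog_arm", "arguments": {
  "steps": [
    [[0,0,0,0,0,-1,1],[0,0,0,0,0,-3,1],[0,0,0,0,0,-6,1],[0,0,0,0,0,-9,1],[0,0,0,0,0,-11,1],[0,0,0,0,0,-12,1],[0,0,0,0.1,1,-12,1],[0,0,0,0.2,3,-12,1],[0,0,0,0.3,6,-12,1],[0,0,0,0.4,9,-12,1],[0,0,0,0.5,12,-12,1],[0,0,0,0.6,15,-12,1],[0,0,0,0.8,18,-12,1],[0,0,0,0.9,21,-12,1],[0,0,0,1,24,-12,1],[0,0,0,1.1,27,-12,1],[0,0,0,1.2,29.3,-12,1],[0,0,0,1.3,30.7,-12,1],[0,0,0,1.3,31.2,-12,1],[0,0,0,1.3,31.2,-12,1]]
  ]
}}

```text
t: 25.1
tool_pos: [506.8, 307.0, 112.3]
orientation: [[-0.991, -0.134, -0.002], [-0.134, 0.991, -0.001], [0.002, -0.0, -1.0]]
force: [-0.5, -0.5, -1.7]
gripper_width: 62.9
finger_force: 66.2
```

Emit:
{"name": "jog_arm", "arguments": {
  "steps": [
    [[0,0,0,0,0,1,1],[0,0,0,0,0,3,1],[0,0,0,0,0,6,1],[0,0,0,0,0,8.5,1],[0,0,0,0,0,10.2,1],[0,0,0,0,0,11.2,1],[0,0,0,0,0,11.4,1],[0,0,0,0,0,11.4,1],[0,0,0,0,0,11.4,1]]
  ]
}}

```text
t: 25.85
tool_pos: [508.3, 306.3, 0.1]
orientation: [[-0.991, -0.132, 0.002], [-0.132, 0.991, 0.0], [-0.002, 0.0, -1.0]]
force: [0.3, -0.5, -2.8]
gripper_width: 62.5
finger_force: 66.1
```

```bash
python3 - <<'E'
from h import *
from plant import ctrl,vision
s=ctrl.read_state();c=vision.camera("wrist");T=np.eye(4);T[:3,:3]=s["orientation"];T[:3,3]=s["tool_pos"];P=T@c["T_tool_cam"]
print(s["tool_pos"].round(1),s["force"],s["orientation"].round(3).tolist())
c2={**c,"pose":P};np.savez("w3.npz",**c2);cv2.imwrite("pics/w3.png",c["img"])
f=200/np.tan(np.radians(c["vfov"])/2);v,u=np.mgrid[:400,:640];z=c["z_map"]
X=np.stack([(u-c["cx"])/f*z,(v-c["cy"])/f*z,z],-1)@P[:3,:3].T+P[:3,3]
m=(abs(X[...,2]-8)<4)&(np.hypot(X[...,0]-507,X[...,1]-306)<60)&(hsv(c)[...,1]<110);Y=X[m]
k=max(cv2.findContours(m.astype(np.uint8)*255,0,1)[0],key=cv2.contourArea)[:,0]
q=ray(c2,k,8);print(len(q),cv2.minEnclosingCircle(q.astype(np.float32)))
E
```

```text
[5.083e+02 3.063e+02 1.000e-01] [ 0.32108467 -0.47332453 -2.82148139] [[-0.991, -0.132, 0.002], [-0.132, 0.991, 0.0], [-0.002, 0.0, -1.0]]
552 ((506.08941650390625, 305.3126220703125), 49.340885162353516)
```

View pics/w3.png

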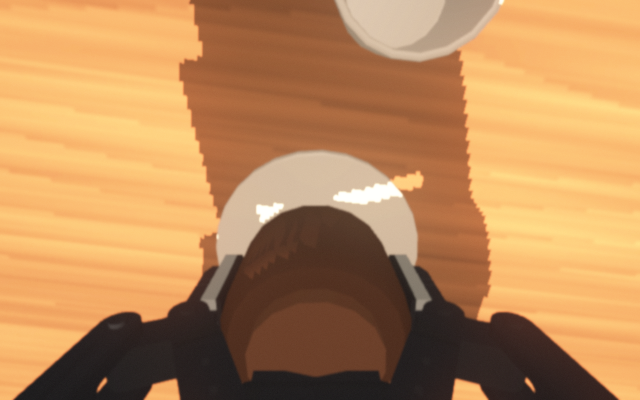

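Saucer ring is symmetric about the jar (columns 218–418 vs. jar 316); about 10 mm still to lower.

Emit:
{"name": "jog_arm", "arguments": {
  "steps": [
    [[0,0,0,0.05,0,0.3,1],[0,0,0,0.05,0,0.6,1],[0,0,0,0.05,0,0.9,1],[0,0,0,0.05,0,1,1],[0,0,0,0.05,0,1,1],[0,0,0,0.05,0,1,1]]
  ]
}}

```text
t: 26.4
tool_pos: [507.1, 306.6, -9.6]
orientation: [[-0.991, -0.133, 0.001], [-0.133, 0.991, 0.0], [-0.001, 0.0, -1.0]]
force: [-3.4, -0.9, 9.5]
gripper_width: 62.5
finger_force: 67.1
```

Emit:
{"name": "jog_arm", "arguments": {
  "steps": [
    [[0,0,0,0,0,-0.1,1],[0,0,0,0,0,-0.1,0.2],[0,0,0,0,0,-0.1,0.1],[0,0,0,0,0,-0.1,0],[0,0,0,0,0,-0.1,0],[0,0,0,0,0,-0.1,0],[0,0,0,0,0,-0.1,0],[0,0,0,0,0,-1,0],[0,0,0,0,0,-3,0],[0,0,0,0,0,-6,0],[0,0,0,0,0,-10,0],[0,0,0,0,0,-14,0],[0,0,0,0,0,-17,0.3],[0,0,0,0,0,-19,0.3],[0,0,0,0,0,-19,0.3]]
  ]
}}

```text
t: 27.65
tool_pos: [508.5, 307.1, 184.9]
orientation: [[-0.991, -0.133, 0.009], [-0.133, 0.991, 0.003], [-0.009, 0.002, -1.0]]
force: [-0.0, -0.1, 0.4]
gripper_width: 59.6
finger_force: 0.0
```

```bash
python3 - <<'E'
from plant import ctrl
s=ctrl.read_state();print(s["tool_pos"].round(2),s["orientation"].round(4).tolist())
E
```

```text
[508.51 307.11 184.93] [[-0.9911, -0.133, 0.0088], [-0.133, 0.9911, 0.0032], [-0.0091, 0.002, -1.0]]
```

Emit:
{"name": "jog_arm", "arguments": {
  "steps": [
    [[0,0,0.02,0.3,-1,0,0.3],[0,0,0.05,0.9,-3,0,0.3],[0,0,0.09,1.7,-6,0,0.3],[0,0,0.133,2.7,-9.5,0,0.3],[0,0,0.133,3.8,-13,0,0.3],[0,0,0.133,4.9,-17,0,0.3],[0,0,0.133,6.1,-21,0,0.3],[0,0,0.133,7.2,-25,0,0.3],[0,0,0.133,8.4,-29,0,0.3],[0,0,0.133,9.5,-33,0,0.3],[0,0,0.133,10.7,-37,0,0.3],[0,0,0.133,11.8,-41,0,0.3],[0,0,0.133,13,-45,0,0.3],[0,0,0.133,14.2,-49,0,0.3],[0,0,0.133,15.3,-53,0,0.3],[0,0,0.133,16.3,-56.5,0,0.3],[0,0,0.133,16.9,-58.7,0,0.3],[0,0,0.133,17.3,-59.9,0,0.3],[0,0,0.133,17.3,-59.9,0,0.3],[0,0,0.133,17.3,-59.9,0,0.3]]
  ]
}}

```text
t: 29.32
tool_pos: [414.5, -309.4, 178.5]
orientation: [[-1.0, 0.001, -0.001], [0.001, 1.0, 0.002], [0.001, 0.002, -1.0]]
force: [0.4, 0.0, 0.6]
gripper_width: 59.9
finger_force: 0.0
```

```bash
python3 - <<'E'
from h import *
from plant import ctrl,vision
s=ctrl.read_state();print(s["tool_pos"].round(2),s["orientation"].round(4).tolist())
c=vision.camera("top");np.savez("top4.npz",**c);H=hsv(c)
P=c["pose"];f=200/np.tan(np.radians(c["vfov"])/2);v,u=np.mgrid[:400,:640];z=c["z_map"]
X=np.stack([(u-c["cx"])/f*z,(v-c["cy"])/f*z,z],-1)@P[:3,:3].T+P[:3,3]
m=(X[...,2]>62)&(X[...,2]<78)&(np.hypot(X[...,0]-507,X[...,1]-306)<60)
k=max(cv2.findContours(m.astype(np.uint8)*255,0,1)[0],key=cv2.contourArea)[:,0]
print("jar",cv2.minEnclosingCircle(ray(c,k,70).astype(np.float32)),"saucer 507.2 306.6")
E
```

```text
[ 414.52 -309.39  178.46] [[-1.0, 0.0008, -0.0012], [0.0008, 1.0, 0.0018], [0.0012, 0.0018, -1.0]]
jar ((506.2879333496094, 304.11981201171875), 30.20591163635254) saucer 507.2 306.6
```

Emit:
{"name": "jog_arm", "arguments": {
  "steps": [
    [[0,0,0,-0.05,0,2,0.3],[0,0,0,-0.05,0,5,0.3],[0,0,0,-0.05,0,7.5,0.3],[0,0,0,-0.05,0,9.3,0.3],[0,0,0,-0.05,0,10,0.3],[0,0,0,-0.05,0,10.2,0.3],[0,0,0,-0.05,0,10.2,0.3],[0,0,0,-0.05,0,10.2,0.5],[0,0,0,-0.05,0,10.2,0.6],[0,0,0,-0.05,0,10.2,0.7],[0,0,0,-0.05,0,10.2,0.8],[0,0,0,-0.05,0,10.2,1],[0,0,0,-0.05,0,10.2,1],[0,0,0,-0.05,0,10.2,1],[0,0,0,-0.05,0,10.2,1]]
  ]
}}

```text
t: 30.62
tool_pos: [415.9, -310.3, 78.2]
orientation: [[-1.0, -0.0, 0.001], [-0.0, 1.0, -0.001], [-0.001, -0.001, -1.0]]
force: [0.0, 2.1, 6.4]
gripper_width: 19.6
finger_force: 58.4
```

Emit:
{"name": "jog_arm", "arguments": {
  "steps": [
    [[0,0,0,0,0,-1,1],[0,0,0,0,0,-3,1],[0,0,0,0,0,-6,1],[0,0,0,0,0,-9,1],[0,0,0,0,0,-11,1],[0,0,0,-0.2,1,-12,1],[0,0,0.02,-0.7,3,-12,1],[0,0,0.054,-1.5,6,-12,1],[0,0,0.054,-2.3,9,-12,1],[0,0,0.054,-3.2,12.5,-12,1],[0,0,0.054,-4.1,16,-12,1],[0,0,0.054,-5,19.5,-12,1],[0,0,0.054,-5.9,23,-12,1],[0,0,0.054,-6.7,26,-12,1],[0,0,0.054,-7.2,28.5,-12,1],[0,0,0.054,-7.6,29.9,-12,1],[0,0,0.054,-7.6,29.9,-12,1],[0,0,0.054,-7.6,29.9,-10,1],[0,0,0.054,-7.6,29.9,-7,1],[0,0,0.054,-7.6,29.9,-4,1]]
  ]
}}

```text
t: 32.28
tool_pos: [491.2, -11.4, 116.3]
orientation: [[-0.999, 0.054, 0.001], [0.054, 0.999, -0.001], [-0.001, -0.0, -1.0]]
force: [1.1, -0.1, -2.9]
gripper_width: 19.4
finger_force: 58.9
```

Emit:
{"name": "jog_arm", "arguments": {
  "steps": [
    [[0,0,0,0,0,1.5,1],[0,0,0,0,0,2.7,1],[0,0,0,0,0,3.3,1],[0,0,0,0,0,3.7,1],[0,0,0,0,0,3.7,1],[0,0,0,0,0,3.7,1]]
  ]
}}

```text
t: 32.78
tool_pos: [491.4, -11.1, 81.5]
orientation: [[-0.999, 0.054, 0.001], [0.054, 0.999, 0.0], [-0.001, 0.0, -1.0]]
force: [-4.1, 1.8, 9.8]
gripper_width: 19.7
finger_force: 60.0
```

Emit:
{"name": "jog_arm", "arguments": {
  "steps": [
    [[0,0,0,0,0,-0.1,1],[0,0,0,0,0,-0.1,0.8],[0,0,0,0,0,-0.1,0.6],[0,0,0,0,0,-0.1,0.4],[0,0,0,0,0,-0.1,0.3],[0,0,0,0,0,-0.5,0.3],[0,0,0,0,0,-2,0.3],[0,0,0,0,0,-5,0.3],[0,0,0,0,0,-8,0.3],[0,0,0,0,0,-10,0.3],[0,0,-0.02,0,0,-10,0.3],[0,0,-0.054,0,0,-10,0.3],[0,0,-0.054,0,0,-10,0.3]]
  ]
}}

```text
t: 33.87
tool_pos: [491.3, -11.2, 180.2]
orientation: [[-1.0, -0.002, -0.0], [-0.002, 1.0, -0.0], [0.0, -0.0, -1.0]]
force: [-0.8, -0.0, 0.2]
gripper_width: 59.7
finger_force: 0.0
```

Emit:
{"name": "jog_arm", "arguments": {
  "steps": [
    [[0,0,0,0,-1,0,0.3],[0,0,0,-0.2,-3,0,0.3],[0,0,0,-0.4,-6,0,0.3],[0,0,0,-0.6,-9.5,0,0.3],[0,0,0,-0.8,-13,0,0.3],[0,0,0,-1,-16.5,0,0.3],[0,0,0,-1.2,-20,0,0.3],[0,0,0,-1.4,-23.5,0,0.3],[0,0,0,-1.6,-26.5,0,0.3],[0,0,0,-1.8,-28.8,0,0.3],[0,0,0,-1.85,-29.9,0,0.3],[0,0,0,-1.85,-29.9,0,0.3],[0,0,0,-1.85,-29.9,2,0.3],[0,0,0,-1.85,-29.9,5,0.3],[0,0,0,-1.85,-29.9,7.5,0.3],[0,0,0,-1.85,-29.9,9.3,0.3],[0,0,0,-1.85,-29.9,10.1,0.3],[0,0,0,-1.85,-29.9,10.3,0.3],[0,0,0,-1.85,-29.9,10.3,0.3]]
  ]
}}

```text
t: 35.45
tool_pos: [510.3, -309.6, 77.6]
orientation: [[-1.0, -0.001, 0.0], [-0.001, 1.0, 0.0], [-0.0, 0.0, -1.0]]
force: [-0.5, -0.2, 0.1]
gripper_width: 59.9
finger_force: 0.0
```

Emit:
{"name": "jog_arm", "arguments": {
  "steps": [
    [[0,0,0,0,0,0,0.5],[0,0,0,0,0,0,0.6],[0,0,0,0,0,0,0.7],[0,0,0,0,0,0,0.8],[0,0,0,0,0,0,1],[0,0,0,0,0,0,1],[0,0,0,0,0,0,1],[0,0,0,0,0,0,1]]
  ]
}}

```text
t: 36.12
tool_pos: [510.4, -310.2, 78.3]
orientation: [[-1.0, -0.0, 0.001], [-0.0, 1.0, -0.001], [-0.001, -0.001, -1.0]]
force: [-1.8, 2.1, 6.2]
gripper_width: 19.6
finger_force: 58.4
```

Emit:
{"name": "jog_arm", "arguments": {
  "steps": [
    [[0,0,0,0,0,-1,1],[0,0,0,0,0,-3,1],[0,0,0,0,0,-6,1],[0,0,0,0,0,-9,1],[0,0,0,0,0,-11,1],[0,0,0,-0.2,1,-12,1],[0,0,-0.03,-0.8,3,-12,1],[0,0,-0.063,-1.6,6,-12,1],[0,0,-0.063,-2.4,9,-12,1],[0,0,-0.063,-3.3,12.5,-12,1],[0,0,-0.063,-4.3,16,-12,1],[0,0,-0.063,-5.2,19.5,-12,1],[0,0,-0.063,-5.8,22,-12,1],[0,0,-0.063,-6.2,23.3,-12,1],[0,0,-0.063,-6.3,23.7,-12,1],[0,0,-0.063,-6.3,23.7,-12,1],[0,0,-0.063,-6.3,23.7,-11,1],[0,0,-0.063,-6.3,23.7,-9,1],[0,0,-0.063,-6.3,23.7,-6,1],[0,0,-0.063,-6.3,23.7,-4,1]]
  ]
}}

```text
t: 37.78
tool_pos: [571.8, -74.6, 114.4]
orientation: [[-0.998, -0.061, -0.002], [-0.061, 0.998, 0.001], [0.002, 0.001, -1.0]]
force: [0.7, -0.0, -3.0]
gripper_width: 19.9
finger_force: 58.9
```

Emit:
{"name": "jog_arm", "arguments": {
  "steps": [
    [[0,0,0,0,0,1.5,1],[0,0,0,0,0,2.7,1],[0,0,0,0,0,3.3,1],[0,0,0,0,0,3.6,1],[0,0,0,0,0,3.6,1],[0,0,0,0,0,3.6,1]]
  ]
}}

```text
t: 38.28
tool_pos: [573.0, -74.2, 81.4]
orientation: [[-0.998, -0.062, 0.001], [-0.062, 0.998, -0.0], [-0.001, -0.0, -1.0]]
force: [0.5, -0.1, -2.4]
gripper_width: 19.5
finger_force: 58.9
```

Emit:
{"name": "jog_arm", "arguments": {
  "steps": [
    [[0,0,0,0,0.08,0,1],[0,0,0,0,0.08,0.1,1],[0,0,0,0,0.08,0.15,1],[0,0,0,0,0.08,0.15,1],[0,0,0,0,0.08,0.1,0.8],[0,0,0,0,0.08,0.1,0.6],[0,0,0,0,0.08,0.1,0.4],[0,0,0,0,0.08,0.1,0.3],[0,0,0,0,0.08,-0.5,0.3],[0,0,0,0,0.08,-2,0.3],[0,0,0,0,0.08,-5,0.3],[0,0,0,0,0.08,-8,0.3],[0,0,0,0,0.08,-10,0.3],[0,0,0.03,0,0.08,-10,0.3],[0,0,0.063,0,0.08,-10,0.3],[0,0,0.063,0,0.08,-10,0.3]]
  ]
}}

```text
t: 39.62
tool_pos: [573.1, -72.4, 181.9]
orientation: [[-1.0, 0.001, 0.001], [0.001, 1.0, -0.0], [-0.001, -0.0, -1.0]]
force: [0.2, 0.6, -0.1]
gripper_width: 60.0
finger_force: 0.0
```

```bash
python3 - <<'E'
from plant import ctrl
s=ctrl.read_state();print(s["tool_pos"].round(2),s["orientation"].round(4).tolist())
E
```

```text
[573.07 -72.36 181.9 ] [[-1.0, 0.001, 0.0009], [0.001, 1.0, -0.0002], [-0.0009, -0.0002, -1.0]]
```

Emit:
{"name": "jog_arm", "arguments": {
  "steps": [
    [[0,0,0,-0.1,-1,0,0.3],[0,0,0,-0.4,-3,0,0.3],[0,0,0,-0.8,-6,0,0.3],[0,0,0,-1.3,-9.5,0,0.3],[0,0,0,-1.8,-13,0,0.3],[0,0,0,-2.3,-16.5,0,0.3],[0,0,0,-2.7,-20,0,0.3],[0,0,0,-3,-22.5,0,0.3],[0,0,0,-3.2,-23.8,0,0.3],[0,0,0,-3.2,-23.8,0,0.3],[0,0,0,-3.2,-23.8,2,0.3],[0,0,0,-3.2,-23.8,5,0.3],[0,0,0,-3.2,-23.8,7.5,0.3],[0,0,0,-3.2,-23.8,9.3,0.3],[0,0,0,-3.2,-23.8,10.1,0.3],[0,0,0,-3.2,-23.8,10.4,0.3],[0,0,0,-3.2,-23.8,10.4,0.3]]
  ]
}}

```text
t: 41.03
tool_pos: [605.2, -310.1, 77.4]
orientation: [[-1.0, -0.001, -0.0], [-0.001, 1.0, 0.0], [0.0, 0.0, -1.0]]
force: [0.5, 0.2, 1.0]
gripper_width: 59.9
finger_force: 0.0
```

Emit:
{"name": "jog_arm", "arguments": {
  "steps": [
    [[0,0,0,0,0,0,0.5],[0,0,0,0,0,0,0.6],[0,0,0,0,0,0,0.7],[0,0,0,0,0,0,0.8],[0,0,0,0,0,0,1],[0,0,0,0,0,0,1],[0,0,0,0,0,0,1],[0,0,0,0,0,0,1]]
  ]
}}

```text
t: 41.7
tool_pos: [605.4, -310.4, 78.5]
orientation: [[-1.0, -0.0, 0.001], [-0.0, 1.0, -0.001], [-0.001, -0.001, -1.0]]
force: [-0.9, 0.8, 5.7]
gripper_width: 19.6
finger_force: 58.7
```

Emit:
{"name": "jog_arm", "arguments": {
  "steps": [
    [[0,0,0,0,0,-1,1],[0,0,0,0,0,-3,1],[0,0,0,0,0,-6,1],[0,0,0,0,0,-9,1],[0,0,0,0,0,-12,1],[0,0,0,0.1,1,-14,1],[0,0,0.02,0.4,3,-15,1],[0,0,0.054,0.8,6,-15,1],[0,0,0.054,1.2,9,-15,1],[0,0,0.054,1.7,12.5,-15,1],[0,0,0.054,2.2,16,-15,1],[0,0,0.054,2.7,19.5,-15,1],[0,0,0.054,3.1,23,-15,1],[0,0,0.054,3.6,26.5,-15,1],[0,0,0.054,4,30,-15,1],[0,0,0.054,4.5,33,-15,1],[0,0,0.054,4.8,35.5,-15,1],[0,0,0.054,5,37.2,-15,1],[0,0,0.054,5.05,37.9,-15,1],[0,0,0.054,5.05,37.9,-15,1]]
  ]
}}

```text
t: 43.37
tool_pos: [554.2, 69.7, 227.5]
orientation: [[-0.999, 0.052, 0.0], [0.052, 0.999, 0.0], [-0.0, 0.0, -1.0]]
force: [0.4, -0.7, -2.0]
gripper_width: 19.7
finger_force: 58.9
```

Emit:
{"name": "jog_arm", "arguments": {
  "steps": [
    [[0,0,0,0,0,1,1],[0,0,0,0,0,3,1],[0,0,0,0,0,6,1],[0,0,0,0,0,9,1],[0,0,0,0,0,12,1],[0,0,0,0,0,13.6,1],[0,0,0,0,0,14.3,1],[0,0,0,0,0,14.7,1],[0,0,0,0,0,14.7,1],[0,0,0,0,0,14.7,1]]
  ]
}}

```text
t: 44.2
tool_pos: [555.5, 67.6, 81.5]
orientation: [[-0.999, 0.055, 0.002], [0.055, 0.999, -0.001], [-0.003, -0.0, -1.0]]
force: [0.1, 0.0, 2.9]
gripper_width: 19.2
finger_force: 59.3
```

Emit:
{"name": "jog_arm", "arguments": {
  "steps": [
    [[0,0,0,0,0,-0.3,1],[0,0,0,0.05,0.1,-0.3,1],[0,0,0,0.05,0.1,0,1],[0,0,0,0.05,0.1,0.05,1],[0,0,0,0.05,0.1,0.05,1],[0,0,0,0.05,0.1,0.05,0.8],[0,0,0,0.05,0.1,0,0.6],[0,0,0,0.05,0.1,0,0.4],[0,0,0,0.05,0.1,0,0.3],[0,0,0,0.05,0.1,-0.5,0.3],[0,0,0,0.05,0.1,-2,0.3],[0,0,0,0.05,0.1,-5,0.3],[0,0,0,0.05,0.1,-9,0.3],[0,0,0,0.05,0.1,-13,0.3],[0,0,0,1,0,-15,0.3],[0,0,0,4,-1,-15,0.3],[0,0,0,8,-2,-15,0.3],[0,0,0,12,-4,-15,0.3],[0,0,0,15,-7,-15,0.3],[0,0,0,18,-10,-15,0.3]]
  ]
}}

```text
t: 45.87
tool_pos: [370.7, -18.5, 230.4]
orientation: [[-0.999, 0.052, 0.0], [0.052, 0.999, -0.0], [-0.0, -0.0, -1.0]]
force: [0.8, -1.7, 0.6]
gripper_width: 59.8
finger_force: 0.0
```

Emit:
{"name": "jog_arm", "arguments": {
  "steps": [
    [[0,0,0,0,-3,0,0.3],[0,0,0,0,-6,0,0.3],[0,0,0,0,-9,0,0.3],[0,0,0,0,-12,0,0.3],[0,0,0,0,-15,0,0.3],[0,0,0,0,-18,0,0.3],[0,0,0,0,-21,0,0.3],[0,0,0,0,-24,0,0.3],[0,0,0,0,-27,0,0.3],[0,0,0,0,-30,0,0.3],[0,0,0,0,-30,0,0.3],[0,0,0,0,-30,0,0.3]]
  ]
}}

```text
t: 46.87
tool_pos: [356.2, -319.1, 229.9]
orientation: [[-0.998, 0.056, -0.0], [0.056, 0.998, 0.001], [0.001, 0.001, -1.0]]
force: [0.1, 0.8, 0.5]
gripper_width: 59.7
finger_force: 0.0
```

```bash
python3 - <<'E'
from h import *
from plant import ctrl,vision
c=vision.camera("top");np.savez("top5.npz",**c);cv2.imwrite("pics/t5.png",cv2.resize(c["img"][130:270,120:400],None,fx=2.8,fy=2.8))
E
python3 m3.py top5.npz
```

```text
red coaster stand [554.4  69.9] [75.4 73.4] 7.1
red lid stand [552.6  70.8] [58.8 58.1] 7.6
green coaster stand [571.  -73.7] [68.8 69.8] 6.8
green lid stand [572.  -70.7] [57.3 58.7] 7.1
blue coaster stand [468.   -3.1] [84.3 43.7] 61.8
blue lid stand [491.3  -9.4] [58.  58.2] 7.8
knob [[491.2 -10.4]]
knob [[553.8  70.5]]
knob [[573.5 -71.8]]
knob [[621.6 626. ]]
saucer [[501.2 293.5]] ((506.3592224121094, 303.50054931640625), (95.161376953125, 99.8670883178711))
```

View pics/t5.png

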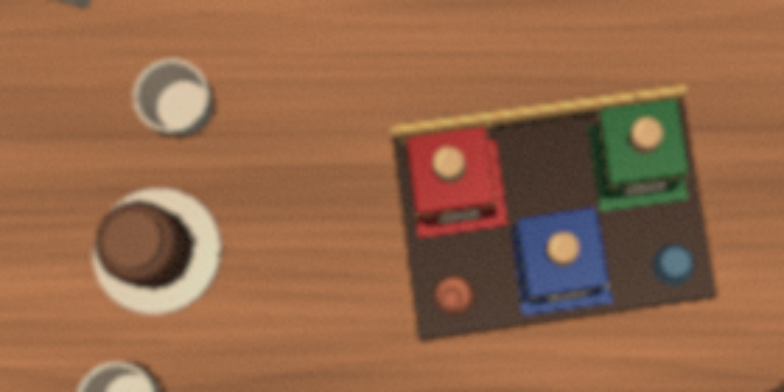

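All tins sit centred on their coasters, squared to the stand; the jar (crop (140,243)) leans towards the left only by parallax. A quick check of the jar's lid, then hand in.

```bash
python3 - <<'E'
from h import *
c=dict(np.load("top5.npz"));q=ray(c,[(120+132/2.8,130+238/2.8)],70)[0];print("jar lid",q)
if np.hypot(*(q-[507.2,306.6]))<6:
    from plant import finish_job;print(finish_job())
E
```

```text
jar lid [508.0047271  306.15548739]
the job is handed in; nothing more can be done
None
```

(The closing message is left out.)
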